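# Return a setter strip from the kiln shelf

## Task

Lift the upturned mug off the thin setter strip on the kiln shelf and stand it, still upside down, centred on the empty cork pad of the ware board. Then slide the strip along the shelf until its far end sticks out well past the shelf's far edge (the one facing away from the robot), take it by that overhanging end, and put it lengthwise into the top of the return chute so that it slides all the way down under the guard bars to the stop. Do not topple the mug, and leave the other two mugs and the loose kiln prop where they stand.

Things in the scene. Friction and masses are not known exactly. Their poses are not given: they have to be found in the camera images.
- kiln_shelf: Fixed grey kiln shelf: slab 200 (x) x 220 (y) mm, 18 mm thick, top 60 mm above the bench, on four short round props set in from its edges, so the space under its rim is open (the props stand 14 mm or more in from the far edge). Origin on the bench under its centre; own +x points away from the robot (turned by up to 0.15 rad).
- shelf_far_edge (a point): Middle of the top of the shelf's far edge (100 mm from the shelf's centre along its +x).
- strip: Loose white ceramic setter strip, 120 (own x) x 52 (own y) x 3 mm, about 50 g, lying flat on the shelf under the mug. Too thin to be gripped where it lies; fingertips pressed lightly on top (5 to 10 N) drag it along. Origin at the centre of its underside; own +x points roughly away from the robot (within 0.3 rad of the shelf's +x).
- strip_far_end (a point): Middle of the strip's far (+x) short end, 60 mm from its centre.
- strip_middle (a point): Centre of the strip.
- mug: Terracotta mug, upside down, standing on the strip within 20 mm of its middle: round, 56 mm across, 72 mm tall (59 mm across over the top 10 mm), about 0.16 kg. Handle in its own +y direction, reaching 55 mm from its axis, between 13 and 59 mm up. Origin at the centre of its underside (the rim), z up.
- pad: Fixed round cork pad, 88 mm across and 3 mm thick, lying on the ware board in one of its three places; the empty place for the mug. Origin at the centre of its underside; its top is 21 mm above the bench.
- ware_board: Fixed wooden board 340 (own x) x 130 (own y) mm, 18 mm thick, left of the shelf. Three places in a row along its x, 110 mm apart: two hold mugs, one the pad. Origin under its centre.
- mug_b: Bystander mug like the other, upside down on the ware board. Leave it.
- mug_c: Second bystander mug on the ware board. Leave it.
- prop: Bystander: loose plain white round kiln prop, 40 mm across and 60 mm tall, on the bench beyond the shelf and chute. Leave it.
- chute: Fixed straight aluminium return chute right of the shelf, rising along its own +x at 30 degrees; a strip put in lengthwise at the high far end slides by itself towards the robot. Channel 62 mm wide, walls 16 mm high, from the stop to 220 mm up the slope, then 30 mm of flared walls. Guard bars cross 25 mm above its floor at 30, 85 and 140 mm up the slope. Origin on the bench, mid-length.
- chute_top (a point): Middle of the upper end of the feed tongue, on its upper face (315 mm up the slope from the stop, 187.5 mm above the bench). The tongue is the top 65 mm of the chute's floor: only 34 mm wide and without walls, so that fingers holding the strip by its long edges pass on both sides of it.
- chute_stop (a point): Middle of the channel floor at the stop (30 mm above the bench).
- chute_home (a point): Where the strip's centre lies when it has come all the way down to the stop (60 mm up the slope).
Things that resemble listed ones, but are neither listed nor needed, are in the scene too. What is shaped like the mug but purple or red is not meant. Of the things that look like the strip, the smaller one is meant.

How it is judged (in metres and radians):
On the way, in this order (a step that is already met when the one before it is completed fails the run):
1. the mug stands upside down on the cork pad, let go (horizontal distance between mug and pad below 0.02 m and height (world z) of mug below 0.026 m and angle between mug's own z axis and vertical below 0.1 rad and linear speed of mug below 0.02 m/s and contact force between the fingers and mug below 0.1 N), for 0.2 s.
2. the strip lies flat on the shelf with its far end at least 20 mm past the far edge (x of strip_far_end in the frame of kiln_shelf above 0.12 m and angle between strip's own z axis and vertical below 0.08 rad and height (world z) of strip_middle between 0.058 and 0.066 m), for 0.1 s.
3. the strip is held in the fingers, lifted off the shelf (contact force between the fingers and strip above 0.5 N and height (world z) of strip_middle above 0.085 m), for 0.1 s.
At the end, for the whole second after the job is handed in: The strip lies at rest in the chute, on its floor and against the stop (its centre within 12 mm of chute_home), let go; the mug stands upside down on the cork pad, its centre within 20 mm of the pad's, let go and at rest (all of step 1 and distance between strip_middle and chute_home below 0.012 m and angle between strip's own z axis and vertical between 0.4 and 0.65 rad and linear speed of strip below 0.02 m/s and contact force between the fingers and strip below 0.1 N); the robot touches nothing.
It fails at once if the mug is toppled (angle between mug's own z axis and vertical above 0.7 rad).
It fails at once if a bystander mug or the prop is moved by more than 15 mm (distance of any of mug_b, mug_c, prop from where it was at the start of the episode above 0.015 m).
It fails at once if a bystander mug or the prop is knocked over (angle between any of mug_b, mug_c, prop's own z axis and vertical above 0.4 rad).
It also fails if it takes over 58 s, if anything falls off the work surface, if the arm or the gripper's body presses on something with over 40 N, if the wrist force passes 120 N, or if a joint passes its speed limit or range.

## Robot

A 7-joint arm with a two-finger parallel gripper is mounted at the origin on the work surface. World frame = base frame: x ahead of the robot, y to its left, z up, the work surface at z = 0. Lengths are in m, angles in degrees, forces in N, time in s.
With the tool pointing down it reaches from about 0.4 to 0.85 m from the base axis. Payload 6.9 kg.
Tool frame: the origin (TCP) lies at the very end of the fingers, on their centre line; the grasp point (between the pads) lies 19 mm behind it; x points along the fingers, z is the direction in which the jaws open and shut, and the axes are right-handed (so a half turn about x gives the same grasp; the last joint's range is limited). The gripper opens to 85 mm and grips with 20 to 120 N. Pads are 22 mm wide; open, the fingers measure 114 mm over their backs; the gripper's body (76 mm by 85 mm) begins 54 mm behind the grasp point. The pads swing forward as they close: fully open they stand 13 mm farther back than shut.
Start: joints at [-64.773, 29.078, -13.613, 85.955, 7.202, 65.827, -8.869], TCP at [0.205, 0.59, 0.231] pointing down, gripper open.
Joint ranges: [-176.47, 176.47], [-13.61, 117.27], [-81.72, 77.17], [0.22, 143.17], [-87.28, 267.28], [10, 112.55], [-165.47, 165.47]. Speed limits (degrees/s): [136.94, 136.94, 180, 180, 180, 180, 180].

## Interface

Orientations are given as a 3x3 rotation matrix whose columns are the frame's x, y, z axes.
In Python, from rig import * gives the robot as it stands.
- The arm moves only by the tool servo_tool, never from a script. Its argument "increments" is a list that holds one entry, the list of rows, each a list of 6 numbers: the shift along the tool's x, y, z in mm, then the turn, a rotation vector about the tool's x, y, z in rad. A call has exactly 10 rows; each row shifts and turns the commanded pose from where the row before left it, along the tool's axes as they then stand; what a row does not reach is not made up. A row lasts 1/12 s, in which the tool goes at most 41.7 mm and 7.16 degrees, less where a joint would pass 70% of its speed; a pose out of reach is approached as far as the arm can. A call with a gripper value outside its range is refused whole. "grip" is the gripper's target within -1 to 1 (shut at 1, half-way at 0, fully open at -1), set as the call begins (left out, the last holds). The fingers move at their own pace and stop on an object; "squeeze" is the grip in N (left out, the last holds). Time passes only in rows, so rows that do not move let the fingers close, or fill a call up. It gives the time, the measured TCP pose, the force and the opening at its end, in the units of the state.
- read_state(): the state, without advancing time (a new reading comes with each control period).
- camera(name): name is "scene" or "top" or "wrist"; returns the picture (420x560x3 uint8, red, green, blue); there is no depth.
- get_calibration(name): a dict with "intrinsics" (3x3 intrinsics, pixels), "view" (4x4, takes a point from world to camera coordinates). Camera axes: x right, y up, looking along -z (the intrinsics and any distortion apply to the point x, -y, -z); pixel columns grow to the right and rows downward; lengths in m; the calibration is good to about 2 mm. The wrist camera is an equidistant fisheye: a pixel r from the principal point sees the ray r / f radians off the axis. A picture is of the moment at which its call begins: read the wrist's pose just before it. get_calibration takes no time and is no camera call; for the wrist camera it gives the pose at the moment of the call.
- sign_off(): hands the job in, once; it reports no verdict.
The state is a dict: "t": time; "q": joint angles; "joint_vel": joint speeds; "joint_efforts": joint torques, N m; "position": TCP position; "tcp_rot": TCP orientation; "force": force on the tool from outside, world axes, zero at the start; "moment": the same for the moment, N m; "gripper_width": finger opening in m.
Only numpy, scipy, OpenCV 4.12 (cv2) and the standard library are available. Lean on these libraries where they do the work, as an engineer would, in place of code of your own. Each camera call takes 0.05 s, during which the arm holds its last target. There are 200 camera calls.

## Working session

There is one attempt and no reset: what is moved stays moved. The work goes in short steps, Python scripts to look and compute and a tool call to move; the robot and the scene stay as the last step left them, time stands still between calls to the robot, and variables do not carry over. Pictures are saved under pics/ and viewed, about 8 in all and at most 12, crops included, and the job is handed in when it is done.

Besides the shell and the picture viewer there is one more tool, called after "Emit:" as name([rows], argument=value, ...), one row to a line, values as JSON. servo_tool: Moves the arm, as the interface text tells. Its arguments: {"type":"object","properties":{"increments":{"type":"array","items":{"type":"array","items":{"type":"array","items":{"type":"number"}}}},"grip":{"type":"number"},"squeeze":{"type":"number"}},"required":["increments"]}

```bash
mkdir -p pics; ls
python3 - <<'E'
from rig import *
import cv2, numpy as np
s=read_state(); print(s['t'],s['position'],np.round(s['tcp_rot'],3).tolist(),s['gripper_width'],s['force'])
for n in ("scene","top"):
    im=camera(n); cv2.imwrite(f"pics/{n}0.png",im[:,:,::-1]); c=get_calibration(n); print(n,np.round(c['intrinsics'],1).tolist(),np.round(c['view'],3).tolist(),[k for k in c])
a=cv2.imread('pics/top0.png');cv2.imwrite('pics/top0b.png',cv2.resize(a,(800,600)))
a=cv2.imread('pics/scene0.png');cv2.imwrite('pics/scene0b.png',cv2.resize(a,(800,600)))
E
```

```text
pics
0.0 [0.20528754 0.58980412 0.23044606] [[-0.001, -0.944, 0.329], [-0.002, 0.329, 0.944], [-1.0, -0.0, -0.002]] 0.08525360551644531 [-0.49751777  0.66146525 -0.13286547]
scene [[425.1, 0.0, 275.4], [0.0, 425.1, 209.9], [0.0, 0.0, 1.0]] [[0.615, 0.788, 0.012, -0.316], [-0.413, 0.309, 0.857, 0.105], [0.672, -0.532, 0.516, -1.599], [0.0, 0.0, 0.0, 1.0]] ['intrinsics', 'view']
top [[503.0, 0.0, 279.4], [0.0, 503.0, 200.4], [0.0, 0.0, 1.0]] [[0.001, -0.999, 0.032, -0.017], [0.997, 0.003, 0.076, -0.564], [-0.076, 0.032, 0.997, -1.108], [0.0, 0.0, 0.0, 1.0]] ['intrinsics', 'view']
```

View pics/top0b.png

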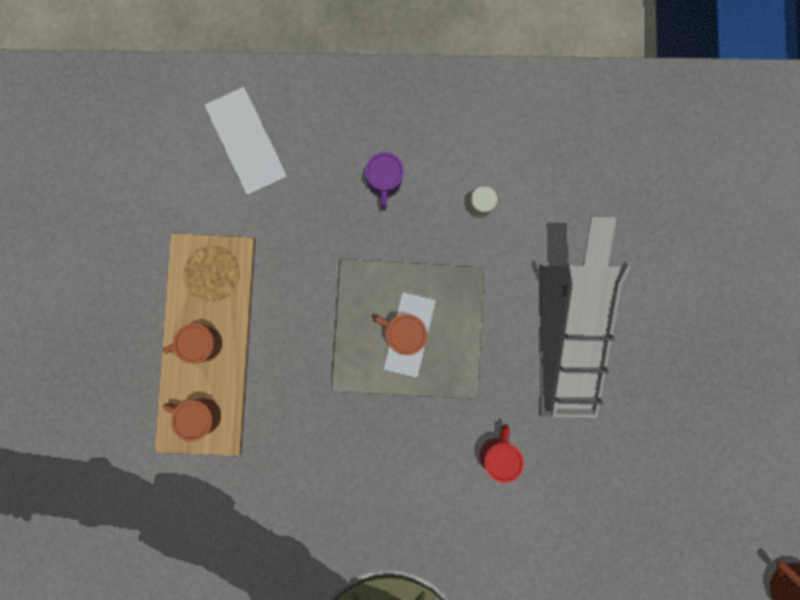

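View pics/scene0b.png

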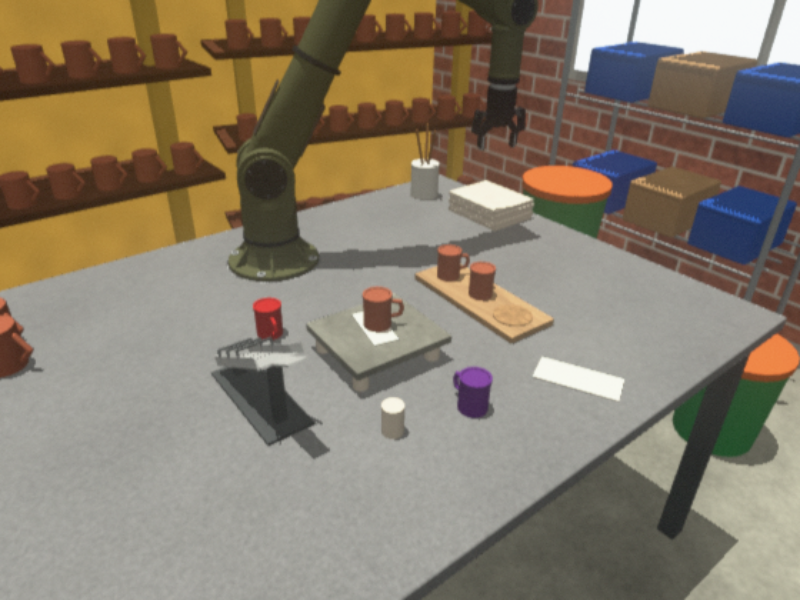

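The top view (800x600 scale) shows the shelf with corners near (341,259), (484,266), (476,397) and (333,390). The mug is at (406,334) with its handle towards (378,320), and the pad is at (212,273). The chute tongue end is at (602,217) and its stop near (576,412). The prop is at (484,200), and the purple mug at (384,173) is a distractor.

```bash
cat > h.py <<'E'
from rig import *
import cv2, numpy as np
np.set_printoptions(precision=4,suppress=True)
def ray(n,px,c=None):
    c=c or get_calibration(n); K=np.array(c['intrinsics']);V=np.array(c['view'])
    u=(np.array(px,float)-K[:2,2])/K[0,0]
    if n=='wrist':
        r=np.hypot(*u); d=np.r_[u*(np.sin(r)/r if r>0 else 1),np.cos(r)]
    else: d=np.r_[u,1]
    d=np.array([d[0],-d[1],-d[2]]); R=V[:3,:3]
    return -R.T@V[:3,3], R.T@d
def onz(n,px,z,c=None):
    o,d=ray(n,px,c); return o+d*(z-o[2])/d[2]
def project(n,P,c=None):
    c=c or get_calibration(n); K=np.array(c['intrinsics']);V=np.array(c['view'])
    p=V[:3,:3]@np.array(P)+V[:3,3]; p=np.array([p[0],-p[1],-p[2]])
    if n=='wrist':
        a=np.arctan2(np.hypot(p[0],p[1]),p[2]); u=a*p[:2]/np.hypot(p[0],p[1])
    else: u=p[:2]/p[2]
    return K[0,0]*u+K[:2,2]
def blobs(m,amin=30):
    n,l,st,c=cv2.connectedComponentsWithStats(m.astype(np.uint8)); return [(st[i][4],c[i],l==i) for i in range(1,n) if st[i][4]>amin]
E
python3 - <<'E'
from h import *
im=cv2.imread('pics/top0.png'); hsv=cv2.cvtColor(im,cv2.COLOR_BGR2HSV); H,S,V=cv2.split(hsv)
s=0.7
print('terracotta');
for a,c,m in blobs((H<14)&(S>130)&(V>60)):
    print(a,c,onz('top',c,0.133))
w=(V>150)&(S<40)
for a,c,m in blobs(w): 
    r=cv2.minAreaRect(cv2.findContours(m.astype(np.uint8),0,1)[0][0]); print('white',a,r,onz('top',c,0.063)); 
    if a<3000:
        print([onz('top',p,0.063)[:2] for p in cv2.boxPoints(r)])
sh=np.array([[341,259],[484,266],[476,397],[333,390]])*s
P=[onz('top',p,0.06) for p in sh]; print('shelf',P,np.mean(P,0))
for n,p,z in (('pad',(212,273),.021),('prop',(484,200),.06),('tongue end',(602,217),.1875),('stop',(576,412),.03),('purple',(384,173),.072)): print(n,onz('top',np.array(p)*s,z))
for p in [(171,234),(254,237),(239,455),(156,452)]: print('board',onz('top',np.array(p)*s,.018))
cv2.imwrite('pics/t1.png',cv2.resize(im[140:300,220:460],(800,533),interpolation=2))
E
```

```text
terracotta
623 [282.9952 233.2568] [ 0.4891 -0.0192  0.133 ]
736 [135.7052 240.1576] [0.475  0.2746 0.133 ]
753 [134.0757 293.0996] [0.3706 0.2754 0.133 ]
685 [351.9387 321.4569] [ 0.3135 -0.157   0.133 ]
132 [551.8636 400.803 ] [ 0.1556 -0.557   0.133 ]
white 2140 ((171.37818908691406, 97.88766479492188), (69.6961441040039, 31.094572067260742), 64.48612976074219) [0.7841 0.2218 0.063 ]
[array([0.8387, 0.2858]), array([0.8694, 0.2254]), array([0.7299, 0.1581]), array([0.7   , 0.2183])]
white 238 ((339.0, 139.0), (16.0, 16.0), 90.0) [ 0.6966 -0.1444  0.063 ]
[array([ 0.7138, -0.1273]), array([ 0.714 , -0.1625]), array([ 0.6785, -0.1622]), array([ 0.6783, -0.127 ])]
white 1737 ((415.644775390625, 192.73585510253906), (32.20954132080078, 81.29667663574219), 4.289153099060059) [ 0.5693 -0.3096  0.063 ]
[array([ 0.4927, -0.2685]), array([ 0.6705, -0.2849]), array([ 0.6656, -0.3561]), array([ 0.4876, -0.3387])]
white 367 ((290.3529968261719, 217.5882568359375), (23.768489837646484, 21.828205108642578), 14.03624439239502) [ 0.5295 -0.0416  0.063 ]
[array([ 0.5069, -0.0073]), array([ 0.5527,
[... 660 characters left out ...]
ay([ 0.4307, -0.2544]), array([ 0.428 , -0.3121]), array([ 0.3942, -0.3099])]
white 45 ((400.5, 284.0), (2.0, 23.0), 90.0) [ 0.3812 -0.2744  0.063 ]
[array([ 0.3833, -0.2502]), array([ 0.3832, -0.3002]), array([ 0.3789, -0.3001]), array([ 0.379 , -0.2502])]
shelf [array([0.6022, 0.0741, 0.06  ]), array([ 0.5925, -0.1439,  0.06  ]), array([ 0.3941, -0.1302,  0.06  ]), array([0.4049, 0.0847, 0.06  ])] [ 0.4984 -0.0288  0.06  ]
pad [0.5837 0.2769 0.021 ]
prop [ 0.6945 -0.1447  0.06  ]
tongue end [ 0.6469 -0.2866  0.1875]
stop [ 0.3685 -0.29    0.03  ]
purple [0.7325 0.0093 0.072 ]
board [0.6452 0.3427 0.018 ]
board [0.6412 0.2132 0.018 ]
board [0.303  0.2307 0.018 ]
board [0.3081 0.3572 0.018 ]
```

View pics/t1.png

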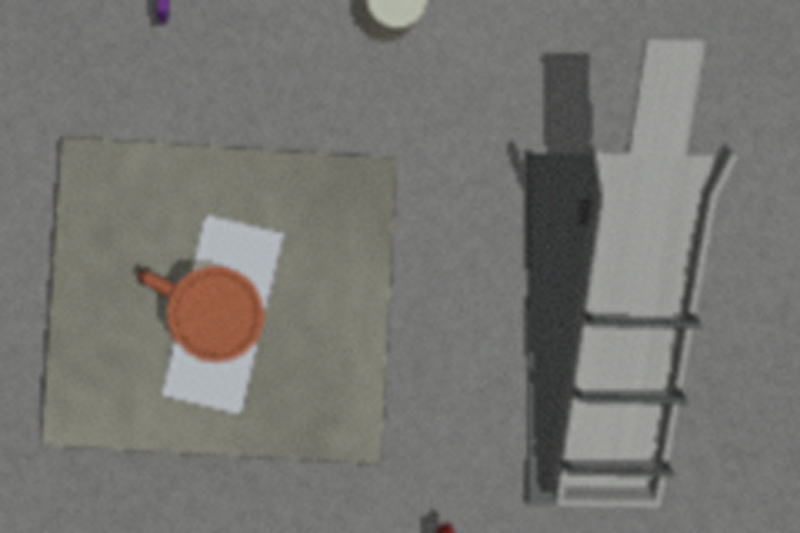

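The crop shows clear corners (x3.33, offset 220,140). The strip's far corners are (206,215) and (284,233), and its near corners (163,394) and (241,412). The mug top centre is (215,313) and its handle tip (140,272). The tongue end is (648..705,40), its base (632..688,153), and the stop line runs (562..657,488).

Run:
```python
from h import *
def T(p,z): return onz('top',np.array(p)/3.3333+[220,140],z)
S=[T(p,.063) for p in [(206,215),(284,233),(241,412),(163,394)]]
f=(S[0]+S[1])/2;n=(S[2]+S[3])/2; print('strip',(f+n)/2,'len',np.linalg.norm(f-n),np.linalg.norm(S[0]-S[1]),'yaw',np.degrees(np.arctan2(*(f-n)[1::-1])))
C=[T(p,.06) for p in [(62,138),(395,157),(380,463),(43,444)]]
f=(C[0]+C[1])/2;n=(C[2]+C[3])/2;print('shelf',(f+n)/2,np.linalg.norm(f-n),np.linalg.norm(C[0]-C[1]),np.degrees(np.arctan2(*(f-n)[1::-1])))
m=T((215,313),.132);h=T((140,272),.11);print('mug',m,h,np.degrees(np.arctan2(*(h-m)[1::-1])))
e=(T((648,40),.1875)+T((705,41),.1875))/2;b=(T((632,152),.155)+T((688,154),.155))/2;st=(T((562,488),.03)+T((657,488),.03))/2
print('chute',e,b,st,'yaw e-b',np.degrees(np.arctan2(*(e-b)[1::-1])),'e-st',np.degrees(np.arctan2(*(e-st)[1::-1])),np.linalg.norm((e-b)[:2]),np.linalg.norm((e-st)[:2]))
im=cv2.imread('pics/top0.png').astype(int); hsv=cv2.cvtColor(im.astype(np.uint8),cv2.COLOR_BGR2HSV)
s=read_state();print(s['q'])
# mugs top circle: enclosing via erosion to remove handle
m=((hsv[...,0]<14)&(hsv[...,1]>120)&(hsv[...,2]>60)).astype(np.uint8); m=cv2.morphologyEx(m,cv2.MORPH_OPEN,np.ones((11,11)))
for a,c,k in blobs(m,200): print(a,c,onz('top',c,.125))
# pad darker than board
m=((hsv[...,0]>8)&(hsv[...,0]<22)&(hsv[...,1]>90)).astype(np.uint8)
b=hsv[160:216,120:178]; print(b[::9,::6,1]); print(b[::9,::6,2])
```

```text
strip [ 0.4884 -0.0308  0.063 ] len 0.11871867949365744 0.05196912660470959 yaw -13.560607971332438
shelf [ 0.4972 -0.0289  0.06  ] 0.19833106958591176 0.2178892642500939 -3.194201977642975
mug [ 0.4878 -0.0223  0.132 ] [0.5132 0.0232 0.11  ] 60.77597191493367
chute [ 0.6464 -0.2897  0.1875] [ 0.5838 -0.2888  0.155 ] [ 0.3729 -0.2894  0.03  ] yaw e-b -0.8399267818584792 e-st -0.06794411272014877 0.06264862551074023 0.27357017183678173
[-64.7741  29.12   -13.6083  86.0045   7.2024  65.8271  -8.8682]
573 [283.6684 233.8202] [ 0.488  -0.0209  0.125 ]
666 [135.6547 240.1081] [0.4751 0.2767 0.125 ]
689 [133.7881 293.6197] [0.3688 0.278  0.125 ]
538 [352.6729 323.6766] [ 0.3078 -0.1598  0.125 ]
[[  2   4   6   8   6   8   6   2   9   2]
 [105 103 103 102 104 107 107 105 105 107]
 [103 107 104 118 117 119 116 120 104 103]
 [108 104 121 121 120 119 122 126 110 104]
 [104  99 119 123 124 117 120 122 106 105]
 [105 100 108 122 120 120 122 105 104 111]
 [109 104 110 106 111 104 104 105 103 111]]
[[116 116 119 124 121 122 125 122 117 117]
 [173 168 169 170 169 160 164 156 167 172]
 [175 169 167 158 140 150 156 142 172 173]
 [172 169 145 150 147 163 142 146 172 174]
 [170 175 157 151 160 142 151 149 173 167]
 [170 176 151 153 159 151 148 163 172 149]
 [171 177 158 163 158 164 164 160 168 120]]
```

```bash
cat >> h.py <<'E'
from scipy.spatial.transform import Rotation as Ro
def down(yaw,tilt=None):  # tool x down, jaw z at yaw(deg)
    a=np.radians(yaw); x=np.array([0,0,-1.]); z=np.array([np.cos(a),np.sin(a),0]); return np.c_[x,np.cross(z,x),z]
def plan(P,R,N,P0=None,R0=None):
    s=read_state(); P0=np.array(s['position'] if P0 is None else P0); R0=np.array(s['tcp_rot'] if R0 is None else R0)
    w=Ro.from_matrix(R0.T@R).as_rotvec()/N; M=sum(R0@Ro.from_rotvec(w*k).as_matrix() for k in range(N))
    v=np.linalg.solve(M,np.array(P)-P0)*1000
    print('N',N,'row',np.round(np.r_[v,0],2)[:3],np.round(w,4)); return v,w
E
python3 - <<'E'
from h import *
plan([.488,-.022,.24],down(-29.2),20)
E
```

```text
N 20 row [ -0.46 -38.37   1.  ] [ 0.0873 -0.0001  0.0001]
```

Emit:
servo_tool([
  [[-0.5, -38.4, 1, 0.0873, 0, 0], [-0.5, -38.4, 1, 0.0873, 0, 0], [-0.5, -38.4, 1, 0.0873, 0, 0], [-0.5, -38.4, 1, 0.0873, 0, 0], [-0.5, -38.4, 1, 0.0873, 0, 0], [-0.5, -38.4, 1, 0.0873, 0, 0], [-0.5, -38.4, 1, 0.0873, 0, 0], [-0.5, -38.4, 1, 0.0873, 0, 0], [-0.5, -38.4, 1, 0.0873, 0, 0], [-0.5, -38.4, 1, 0.0873, 0, 0]],
], grip=-1)

```text
t: 0.93
position: [0.4907, 0.3484, 0.2357]
tcp_rot: [[-0.0, -0.351, 0.936], [-0.0, 0.936, 0.351], [-1.0, -0.0, -0.001]]
force: [0.9, 0.6, 0.6]
gripper_width: 0.0854
```

Emit:
servo_tool([
  [[-0.5, -38.4, 1, 0.0873, 0, 0], [-0.5, -38.4, 1, 0.0873, 0, 0], [-0.5, -38.4, 1, 0.0873, 0, 0], [-0.5, -38.4, 1, 0.0873, 0, 0], [-0.5, -38.4, 1, 0.0873, 0, 0], [-0.5, -38.4, 1, 0.0873, 0, 0], [-0.5, -38.4, 1, 0.0873, 0, 0], [-0.5, -38.4, 1, 0.0873, 0, 0], [-0.5, -38.4, 1, 0.0873, 0, 0], [-0.5, -38.4, 1, 0.0873, 0, 0]],
])

```text
t: 1.77
position: [0.4877, -0.0241, 0.241]
tcp_rot: [[-0.0, 0.492, 0.87], [-0.0, 0.87, -0.492], [-1.0, -0.0, 0.0]]
force: [0.2, -0.6, 0.6]
gripper_width: 0.0854
```

Run:
```python
from h import *
s=read_state(); c=get_calibration('wrist'); im=camera('wrist')[:,:,::-1].copy(); cv2.imwrite('pics/w1.png',im)
print(s['t'],s['position'],s['q'],np.array(s['tcp_rot']))
print(np.array(c['intrinsics']),np.array(c['view']))
plan([.488,-.022,.24],down(-29.2),2)
hsv=cv2.cvtColor(im,cv2.COLOR_BGR2HSV)
m=((hsv[...,0]<14)&(hsv[...,1]>120)&(hsv[...,2]>60)).astype(np.uint8)
for a,cc,k in blobs(m,200): print(a,cc,onz('wrist',cc,.135,c))
print(project('wrist',[.488,-.022,.135],c))
```

```text
1.7667 [ 0.4877 -0.0241  0.241 ] [-14.1335  16.9803  18.8199 105.2858  -6.3063  58.7538 -22.2931] [[-0.0001  0.4923  0.8704]
 [-0.0003  0.8704 -0.4923]
 [-1.     -0.0003  0.    ]]
[[325.1923   0.     279.4489]
 [  0.     325.1923 214.0429]
 [  0.       0.       1.    ]] [[ 0.8702 -0.4926  0.0008 -0.4361]
 [ 0.4689  0.8277 -0.3083 -0.1663]
 [ 0.1512  0.2686  0.9513 -0.4562]
 [ 0.      0.      0.      1.    ]]
N 2 row [ 0.74  5.46 -0.87] [-0.0101  0.0002  0.0023]
2690 [56.4019 23.2383] [0.4025 0.2279 0.135 ]
428 [551.2079  17.7687] [0.8206 0.0203 0.135 ]
4128 [279.1177 206.39  ] [ 0.49  -0.019  0.135]
2336 [214.2526 344.4619] [ 0.3629 -0.1118  0.135 ]
[278.8284 210.729 ]
```

View pics/w1.png

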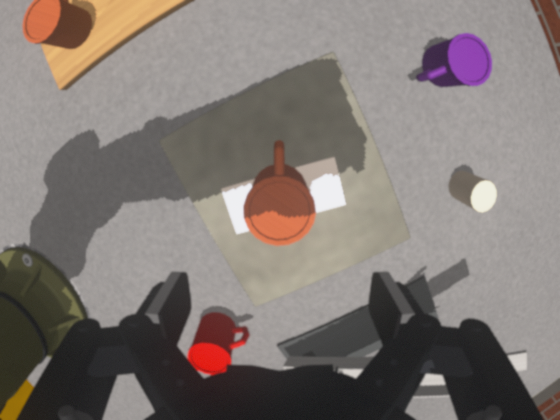

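The mug circle is at (280,209) in the wrist view, with the handle straight up at (279,155). The jaws are square to the handle and roughly centred. I'll descend and grip.

Emit:
servo_tool([
  [[10, 2, -1, 0, 0, 0], [20, 0.7, 0, 0, 0, 0], [22, 0, 0, 0, 0, 0], [22, 0, 0, 0, 0, 0], [22, 0, 0, 0, 0, 0], [22, 0, 0, 0, 0, 0], [18, 0, 0, 0, 0, 0], [10, 0, 0, 0, 0, 0], [3, 0, 0, 0, 0, 0], [0, 0, 0, 0, 0, 0]],
])

```text
t: 2.65
position: [0.4881, -0.0191, 0.0915]
tcp_rot: [[-0.002, 0.488, 0.873], [-0.0, 0.873, -0.488], [-1.0, -0.001, -0.002]]
force: [-0.4, -0.2, 0.3]
gripper_width: 0.0855
```

Emit:
servo_tool([
  [[0, 0, 0, 0, 0, 0], [0, 0, 0, 0, 0, 0], [0, 0, 0, 0, 0, 0], [0, 0, 0, 0, 0, 0], [0, 0, 0, 0, 0, 0], [0, 0, 0, 0, 0, 0], [0, 0, 0, 0, 0, 0], [0, 0, 0, 0, 0, 0], [0, 0, 0, 0, 0, 0], [0, 0, 0, 0, 0, 0]],
], grip=1, squeeze=25)

```text
t: 3.48
position: [0.4892, -0.0192, 0.0932]
tcp_rot: [[0.002, 0.488, 0.873], [0.0, 0.873, -0.488], [-1.0, 0.001, 0.001]]
force: [-1.1, -0.3, 6.5]
gripper_width: 0.0553
```

Emit:
servo_tool([
  [[-5, 0, 0, 0, 0, 0], [-10, 0, 0, 0, 0, 0], [-10, 0, 0, 0, 0, 0], [-10, 0, 0, 0, 0, 0], [-10, 0, 0, 0, 0, 0], [-10, 0, 0, 0, 0, 0], [-10, 0, 0, 0, 0, 0], [-10, 0, 0, 0, 0, 0], [-10, 0, 0, 0, 0, 0], [-5, 0, 0, 0, 0, 0]],
])

```text
t: 4.32
position: [0.4889, -0.0193, 0.1836]
tcp_rot: [[0.001, 0.488, 0.873], [0.0, 0.873, -0.488], [-1.0, 0.001, 0.001]]
force: [-0.4, -1.5, -1.7]
gripper_width: 0.0552
```

Run:
```python
from h import *
s=read_state(); im=camera('wrist')[:,:,::-1].copy(); cv2.imwrite('pics/w2.png',im)
print(s['position'],s['force'],s['gripper_width'])
p=np.array(s['position'])
for yaw in(-29.5,-10): plan([.584,.279,.19],down(yaw),20)
t=cv2.imread('pics/top0.png');h=cv2.cvtColor(cv2.GaussianBlur(t,(5,5),0),cv2.COLOR_BGR2HSV)
m=np.zeros(t.shape[:2],bool);m[168:214,124:172]=1
m&=(h[...,1]>112)
b=max(blobs(m),key=lambda b:b[0]);print(b[0],b[1],onz('top',b[1],.021))
```

```text
[ 0.4889 -0.0193  0.1836] [-0.4467 -1.5191 -1.6621] 0.05523610440930683
N 20 row [-0.3  15.33 -3.18] [ 0.0002  0.0001 -0.0001]
N 20 row [-0.29 15.71 -0.68] [-0.0168  0.0001 -0.    ]
1196 [147.4791 191.036 ] [0.5839 0.279  0.021 ]
```

Emit:
servo_tool([
  [[0, 15, -3, 0, 0, 0], [0, 30, -6, 0, 0, 0], [0, 35, -7, 0, 0, 0], [0, 37, -8, 0, 0, 0], [0, 37, -8, 0, 0, 0], [0, 37, -8, 0, 0, 0], [0, 37, -8, 0, 0, 0], [0, 35, -7, 0, 0, 0], [0, 28, -6, 0, 0, 0], [0, 15.7, -2.6, 0, 0, 0]],
])

```text
t: 5.2
position: [0.5822, 0.2845, 0.181]
tcp_rot: [[-0.001, 0.484, 0.875], [0.002, 0.875, -0.484], [-1.0, 0.001, -0.002]]
force: [0.3, -0.2, -2.1]
gripper_width: 0.0553
```

Emit:
servo_tool([
  [[5, 0, 0, 0, 0, 0], [15, 0, 0, 0, 0, 0], [20, 0, 0, 0, 0, 0], [20, 0, 0, 0, 0, 0], [20, 0, 0, 0, 0, 0], [18, 0, 0, 0, 0, 0], [12, 0, 0, 0, 0, 0], [8, 0, 0, 0, 0, 0], [4, 0, 0, 0, 0, 0], [0, 0, 0, 0, 0, 0]],
])

```text
t: 6.03
position: [0.5827, 0.2791, 0.0597]
tcp_rot: [[-0.001, 0.488, 0.873], [-0.001, 0.873, -0.488], [-1.0, -0.001, -0.0]]
force: [-0.6, -0.1, -0.7]
gripper_width: 0.0554
```

Run:
```python
from h import *
s=read_state(); print(s['t'],s['position'],s['force'],s['gripper_width'])
plan([.584,.279,.052],down(-29.5),1)
```

```text
6.0333 [0.5827 0.2791 0.0597] [-0.6112 -0.0806 -0.7322] 0.05540533851643837
N 1 row [7.68 0.6  1.21] [ 0.0046 -0.0005  0.0009]
```

Emit:
servo_tool([
  [[2, 0, 0, 0, 0, 0], [2, 0, 0, 0, 0, 0], [1.5, 0, 0, 0, 0, 0], [1, 0, 0, 0, 0, 0], [1, 0, 0, 0, 0, 0], [0, 0, 0, 0, 0, 0], [0, 0, 0, 0, 0, 0], [0, 0, 0, 0, 0, 0], [0, 0, 0, 0, 0, 0], [0, 0, 0, 0, 0, 0]],
])

```text
t: 6.87
position: [0.5829, 0.2795, 0.0528]
tcp_rot: [[0.0, 0.488, 0.873], [0.0, 0.873, -0.488], [-1.0, 0.0, 0.0]]
force: [0.5, -0.3, -1.0]
gripper_width: 0.0553
```

Emit:
servo_tool([
  [[0.5, 0, 0, 0, 0, 0], [0.5, 0, 0, 0, 0, 0], [0.5, 0, 0, 0, 0, 0], [0, 0, 0, 0, 0, 0], [0, 0, 0, 0, 0, 0], [0, 0, 0, 0, 0, 0], [0, 0, 0, 0, 0, 0], [0, 0, 0, 0, 0, 0], [0, 0, 0, 0, 0, 0], [0, 0, 0, 0, 0, 0]],
])

```text
t: 7.7
position: [0.5829, 0.2795, 0.0514]
tcp_rot: [[0.0, 0.488, 0.873], [0.0, 0.873, -0.488], [-1.0, 0.0, 0.0]]
force: [-1.9, 0.1, 1.3]
gripper_width: 0.0554
```

Emit:
servo_tool([
  [[0, 0, 0, 0, 0, 0], [0, 0, 0, 0, 0, 0], [0, 0, 0, 0, 0, 0], [0, 0, 0, 0, 0, 0], [0, 0, 0, 0, 0, 0], [0, 0, 0, 0, 0, 0], [0, 0, 0, 0, 0, 0], [0, 0, 0, 0, 0, 0], [0, 0, 0, 0, 0, 0], [0, 0, 0, 0, 0, 0]],
], grip=-1)

```text
t: 8.53
position: [0.5829, 0.2794, 0.0513]
tcp_rot: [[-0.0, 0.488, 0.873], [-0.0, 0.873, -0.488], [-1.0, -0.0, 0.0]]
force: [1.2, -0.5, 0.1]
gripper_width: 0.0853
```

Emit:
servo_tool([
  [[-5, 0, 0, 0, 0, 0], [-10, 0, 0, 0, 0, 0], [-20, 0, 0, 0, 0, 0], [-25, 0, 0, 0, 0, 0], [-25, 0, 0, 0, 0, 0], [-25, 0, 0, 0, 0, 0], [-20, 0, 0, 0, 0, 0], [-10, 0, 0, 0, 0, 0], [0, 0, 0, 0, 0, 0], [0, 0, 0, 0, 0, 0]],
])

```text
t: 9.37
position: [0.5828, 0.2795, 0.1914]
tcp_rot: [[0.0, 0.488, 0.873], [0.0, 0.873, -0.488], [-1.0, 0.001, 0.0]]
force: [0.0, -0.5, -0.9]
gripper_width: 0.0853
```

Run:
```python
from h import *
s=read_state(); c=get_calibration('wrist'); w=camera('wrist')[:,:,::-1]; t=camera('top')[:,:,::-1]; print(s['t'],s['position'],s['q'])
cv2.imwrite('pics/w3.png',w);cv2.imwrite('pics/t3.png',t)
cv2.imwrite('pics/c3.png',np.hstack([cv2.resize(w,(400,300)),cv2.resize(t[130:280,90:290],(400,300))]))
print('pad px',project('wrist',[.584,.279,.093],c)*400/560)
h=cv2.cvtColor(t,cv2.COLOR_BGR2HSV);m=((h[...,0]>90)&(h[...,0]<140)|(h[...,1]<25))&(h[...,2]>140);m[:150]=0
for a,cc,k in blobs(m,300):
    r=cv2.minAreaRect(cv2.findContours(k.astype(np.uint8),0,1)[0][0]); print(a,r,onz('top',r[0],.063))
    q=np.array([onz('top',p,.063) for p in cv2.boxPoints(r)]);print(q[:,:2].tolist())
```

```text
9.3667 [0.5828 0.2795 0.1914] [-36.8087  33.2201  15.4733  86.1025  -9.545   61.9376 -48.4739]
pad px [200.961  154.2307]
1988 ((415.61724853515625, 192.74114990234375), (34.190773010253906, 83.21529388427734), 3.814074993133545) [ 0.5785 -0.3119  0.063 ]
[[0.49040302762681004, -0.26676605622290844], [0.6724705817913035, -0.28207496363277], [0.6679128768423551, -0.35772223920988705], [0.4855630252340101, -0.34140659750284846]]
1464 ((286.3907775878906, 233.9977569580078), (25.780832290649414, 57.532958984375), 13.706961631774902) [ 0.4882 -0.0293  0.063 ]
[[0.43496146849050615, 0.012208036938888715], [0.5551017007624274, -0.016934504324064258], [0.5420217206790022, -0.07117496180531263], [0.4219186467543191, -0.041511879663633976]]
496 ((407.0, 247.0), (18.0, 28.0), 90.0) [ 0.4604 -0.2907  0.063 ]
[[0.47984237999662877, -0.26049090838969163], [0.4798982107662037, -0.32174900366954196], [0.441040302660754, -0.3209484639766327], [0.4410549869790518, -0.2598578180154053]]
441 ((403.4129943847656, 269.1532897949219), (26.699886322021484, 17.081621170043945), 3.012787342071533) [ 0.4128 -0.282   0.063 ]
[[0.39612077492047587, -0.2518153928328394], [0.43263278745697303, -0.25434591357935976], [0.42958800613542336, -0.31240078361119666], [0.39302883230655294, -0.30971426776109173]]
```

View pics/c3.png

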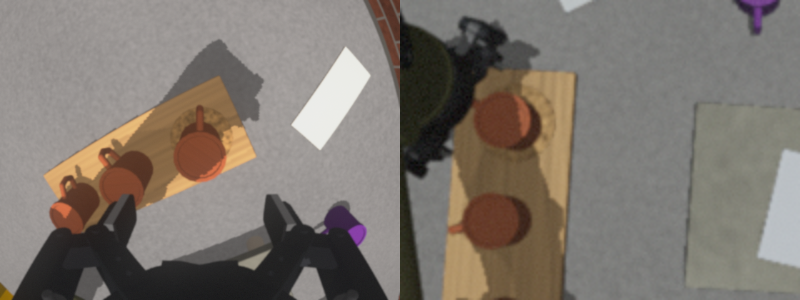

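The mug stands on the pad. The left panel shows it at (200,152), against a projected pad centre of (201,154). The strip is fully visible and unmoved at (0.488,-0.030) with yaw -13.7°. Next I'll press on the strip.

Run:
```python
from h import *
plan([.469,-.0255,.13],down(-13.7),10)
t=cv2.imread('pics/t3.png');h=cv2.cvtColor(t,cv2.COLOR_BGR2HSV)
m=((h[...,0]<12)&(h[...,1]>130)&(h[...,2]>50)).astype(np.uint8); m=cv2.morphologyEx(m,cv2.MORPH_OPEN,np.ones((11,11)))
for a,c,k in blobs(m,200): print(a,c,onz('top',c,.09),'z .07',onz('top',c,.07))
```

```text
N 10 row [  6.02 -32.58   1.08] [-0.0271 -0.0002  0.0002]
622 [141.5064 189.4855] [0.5806 0.2756 0.09  ] z .07 [0.5826 0.2805 0.07  ]
571 [135.4308 239.6602] [0.4759 0.2859 0.09  ] z .07 [0.4758 0.2909 0.07  ]
519 [133.025 294.736] [0.3627 0.2883 0.09  ] z .07 [0.3606 0.2934 0.07  ]
534 [352.9363 322.6199] [ 0.3041 -0.1666  0.09  ] z .07 [ 0.3008 -0.1701  0.07  ]
```

Emit:
servo_tool([
  [[0, -22, 0, -0.027, 0, 0], [2, -35, 1, -0.027, 0, 0], [6, -37, 1, -0.027, 0, 0], [8, -37, 1, -0.027, 0, 0], [10, -37, 1, -0.027, 0, 0], [10, -37, 1, -0.027, 0, 0], [10, -37, 1, -0.027, 0, 0], [8, -35, 1, -0.027, 0, 0], [5, -30, 1, -0.027, 0, 0], [2, -19, 1, -0.028, 0, 0]],
], grip=0.4)

```text
t: 10.3
position: [0.4643, -0.0276, 0.1285]
tcp_rot: [[-0.004, 0.238, 0.971], [-0.001, 0.971, -0.238], [-1.0, -0.002, -0.004]]
force: [-0.1, -0.4, -0.1]
gripper_width: 0.0257
```

Emit:
servo_tool([
  [[5, 0, 0, 0, 0, 0], [10, 0, 0, 0, 0, 0], [10, 0, 0, 0, 0, 0], [10, 0, 0, 0, 0, 0], [10, 0, 0, 0, 0, 0], [4, 0, 0, 0, 0, 0], [0, 0, 0, 0, 0, 0], [0, 0, 0, 0, 0, 0], [0, 0, 0, 0, 0, 0], [0, 0, 0, 0, 0, 0]],
])

```text
t: 11.13
position: [0.4674, -0.0243, 0.0817]
tcp_rot: [[0.001, 0.237, 0.972], [0.0, 0.972, -0.237], [-1.0, 0.0, 0.001]]
force: [0.5, 0.5, -0.2]
gripper_width: 0.0257
```

Run:
```python
from h import *
s=read_state(); print(s['t'],s['position'],s['force'],s['gripper_width'],np.array(s['tcp_rot']))
plan([.469,-.0255,.07],down(-13.7),2)
```

```text
11.1333 [ 0.4674 -0.0243  0.0817] [ 0.4896  0.4756 -0.1876] 0.025699816078204398 [[ 0.0007  0.2366  0.9716]
 [ 0.      0.9716 -0.2366]
 [-1.      0.0002  0.0007]]
N 2 row [ 5.83 -0.4   0.9 ] [ 0.0001  0.0003 -0.0001]
```

Emit:
servo_tool([
  [[3, 0, 0, 0, 0, 0], [4, 0, 0, 0, 0, 0], [4, 0, 0, 0, 0, 0], [3, 0, 0, 0, 0, 0], [2, 0, 0, 0, 0, 0], [1, 0, 0, 0, 0, 0], [0.5, 0, 0, 0, 0, 0], [0.3, 0, 0, 0, 0, 0], [0, 0, 0, 0, 0, 0], [0, 0, 0, 0, 0, 0]],
])

```text
t: 11.97
position: [0.4672, -0.0244, 0.0636]
tcp_rot: [[0.0, 0.237, 0.972], [-0.0, 0.972, -0.237], [-1.0, 0.0, 0.0]]
force: [-0.1, -0.5, 0.5]
gripper_width: 0.0259
```

Emit:
servo_tool([
  [[0.5, 0, 0, 0, 0, 0], [0.5, 0, 0, 0, 0, 0], [0.3, 0, 0, 0, 0, 0], [0.2, 0, 0, 0, 0, 0], [0, 0, 0, 0, 0, 0], [0, 0, 0, 0, 0, 0], [0, 0, 0, 0, 0, 0], [0, 0, 0, 0, 0, 0], [0, 0, 0, 0, 0, 0], [0, 0, 0, 0, 0, 0]],
])

```text
t: 12.8
position: [0.4673, -0.0244, 0.0629]
tcp_rot: [[0.001, 0.237, 0.972], [0.0, 0.972, -0.237], [-1.0, 0.0, 0.001]]
force: [-2.8, 0.4, 11.9]
gripper_width: 0.0253
```

Run:
```python
from h import *
s=read_state();plan([.5621,-.0325,s['position'][2]],down(-3.2),20)
```

```text
N 20 row [0.   0.32 4.75] [-0.0092  0.     -0.    ]
```

Emit:
servo_tool([
  [[-0.25, 0.3, 3, -0.009, 0, 0], [0, 0.3, 4.75, -0.009, 0, 0], [0, 0.3, 4.75, -0.009, 0, 0], [0, 0.3, 4.75, -0.009, 0, 0], [0, 0.3, 4.75, -0.009, 0, 0], [0, 0.3, 4.75, -0.009, 0, 0], [0, 0.3, 4.75, -0.009, 0, 0], [0, 0.3, 4.75, -0.009, 0, 0], [0, 0.3, 4.75, -0.009, 0, 0], [0, 0.3, 3, -0.009, 0, 0]],
])

```text
t: 13.63
position: [0.5111, -0.0303, 0.0629]
tcp_rot: [[0.0, 0.148, 0.989], [0.0, 0.989, -0.148], [-1.0, 0.0, 0.0]]
force: [-2.6, -0.9, 9.7]
gripper_width: 0.0258
```

Run:
```python
from h import *
s=read_state();plan([.5621,-.0325,s['position'][2]],down(-3.2),10)
t=camera('top')[:,:,::-1];cv2.imwrite('pics/t4.png',t)
h=cv2.cvtColor(t,cv2.COLOR_BGR2HSV);m=(h[...,1]<35)&(h[...,2]>150);m[:,:220]=0;m[:,340:]=0;m[:150]=0;m[280:]=0
for a,c,k in blobs(m,15): print(a,c,onz('top',c,.063), [onz('top',p,.063)[:2].tolist() for p in cv2.boxPoints(cv2.minAreaRect(cv2.findContours(k.astype(np.uint8),0,1)[0][0]))])
```

```text
N 10 row [0.   0.32 5.09] [-0.0093  0.     -0.    ]
```

Emit:
servo_tool([
  [[0, 0.3, 4, -0.009, 0, 0], [0, 0.3, 5, -0.009, 0, 0], [0, 0.3, 5, -0.009, 0, 0], [0, 0.3, 5.5, -0.009, 0, 0], [0, 0.3, 5.5, -0.009, 0, 0], [0, 0.3, 5.5, -0.009, 0, 0], [0, 0.3, 5.5, -0.009, 0, 0], [0, 0.3, 5.5, -0.009, 0, 0], [0, 0.3, 5, -0.009, 0, 0], [0, 0.3, 4, -0.009, 0, 0]],
])

```text
t: 14.52
position: [0.5616, -0.0328, 0.063]
tcp_rot: [[0.0, 0.059, 0.998], [-0.0, 0.998, -0.059], [-1.0, -0.0, 0.0]]
force: [-2.1, 0.2, 8.4]
gripper_width: 0.0256
```

Emit:
servo_tool([
  [[-3, 0, 0, 0, 0, 0], [-10, 0, 0, 0, 0, 0], [-20, 0, 0, 0, 0, 0], [-25, 0, 0, 0, 0, 0], [-25, 0, 0, 0, 0, 0], [-25, 0, 0, 0, 0, 0], [-15, 0, 0, 0, 0, 0], [-7, 0, 0, 0, 0, 0], [0, 0, 0, 0, 0, 0], [0, 0, 0, 0, 0, 0]],
], grip=-1)

```text
t: 15.35
position: [0.561, -0.0325, 0.192]
tcp_rot: [[-0.0, 0.059, 0.998], [0.0, 0.998, -0.059], [-1.0, 0.0, -0.0]]
force: [-1.2, -0.4, 0.0]
gripper_width: 0.0853
```

Run:
```python
from h import *
s=read_state(); c=get_calibration('wrist'); w=camera('wrist')[:,:,::-1]; t=camera('top')[:,:,::-1]; print(s['t'],s['position'])
cv2.imwrite('pics/w5.png',w);cv2.imwrite('pics/t5.png',t)
cv2.imwrite('pics/c5.png',np.hstack([cv2.resize(w,(480,360)),cv2.resize(t[130:280,220:340],(288,360))]))
for n,im in(('wrist',w),('top',t)):
  h=cv2.cvtColor(im,cv2.COLOR_BGR2HSV);m=(h[...,1]<40)&(h[...,2]>150)
  for a,cc,k in blobs(m,250):
    r=cv2.minAreaRect(cv2.findContours(k.astype(np.uint8),0,1)[0][0]); print(n,a,r[0],onz(n,r[0],.063,c if n=='wrist' else None)[:2],[onz(n,p,.063,c if n=='wrist' else None)[:2].round(3).tolist() for p in cv2.boxPoints(r)])
```

```text
15.35 [ 0.561  -0.0325  0.192 ]
wrist 131785 (279.5, 209.5) [ 0.5608 -0.0366] [[0.265, 0.227], [0.886, 0.191], [1.167, -0.568], [-0.103, -0.492]]
wrist 415 (274.0, 81.5) [0.5628 0.0728] [[0.524, 0.078], [0.601, 0.073], [0.601, 0.069], [0.524, 0.074]]
wrist 1310 (430.0, 397.0) [ 0.7524 -0.3183] [[0.707, -0.261], [0.778, -0.28], [0.813, -0.395], [0.726, -0.363]]
wrist 1251 (127.5, 397.5) [ 0.3343 -0.2952] [[0.312, -0.255], [0.387, -0.244], [0.356, -0.341], [0.264, -0.364]]
top 1002 (27.0, 16.5) [0.9624 0.5387] [[0.999, 0.598], [1.001, 0.482], [0.926, 0.479], [0.924, 0.595]]
top 2265 (394.0, 19.5) [ 0.9681 -0.2707] [[1.011, -0.147], [1.015, -0.397], [0.925, -0.394], [0.921, -0.147]]
top 2233 (171.35169982910156, 97.83213806152344) [0.7843 0.2219] [[0.839, 0.287], [0.871, 0.225], [0.73, 0.157], [0.699, 0.219]]
top 1977 (415.6090087890625, 192.73471069335938) [ 0.5785 -0.3119] [[0.49, -0.267], [0.673, -0.282], [0.668, -0.358], [0.486, -0.341]]
top 493 (407.0, 247.0) [ 0.4604 -0.2907] [[0.48, -0.26], [0.48, -0.322], [0.441, -0.321], [0.441, -0.26]]
top 439 (403.4129943847656, 269.1532897949219) [ 0.4128 -0.282 ] [[0.396, -0.252], [0.433, -0.254], [0.43, -0.312], [0.393, -0.31]]
```

View pics/c5.png

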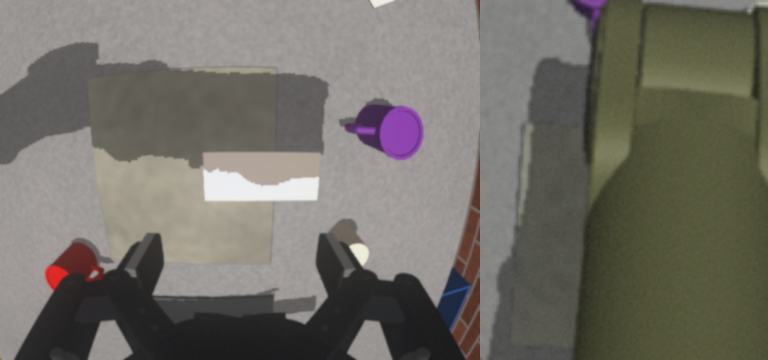

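The wrist view shows the strip aligned with the shelf. Its corners are at (203,152), (321,152), (318,200) and (204,201). The shelf's far edge is at column ~274, so about 40 mm of the strip overhangs.

Run:
```python
from h import *
s=read_state(); c=get_calibration('wrist'); k=560/480
S=[onz('wrist',np.array(p)*k,.063,c) for p in [(321,152),(318,200),(204,201),(203,152)]]
f=(S[0]+S[1])/2;n=(S[2]+S[3])/2;d=f-n;print(np.array(S)[:,:2],'far',f,'c',(f+n)/2,np.linalg.norm(d),'yaw',np.degrees(np.arctan2(d[1],d[0])))
e=[onz('wrist',np.array(p)*k,.06,c)[:2] for p in [(277,67),(274,180),(271,264)]];print('edge',np.array(e))
```

```text
[[ 0.6443 -0.0117]
 [ 0.6424 -0.0638]
 [ 0.5216 -0.0575]
 [ 0.5256 -0.0055]] far [ 0.6434 -0.0378  0.063 ] c [ 0.5835 -0.0346  0.063 ] 0.11993469085291954 yaw -3.013951834371113
edge [[ 0.6027  0.0741]
 [ 0.5955 -0.0397]
 [ 0.5909 -0.1431]]
```

Run:
```python
from h import *
plan([.6244,-.0368,.12],down(-93),16)
```

```text
N 16 row [4.43 2.95 3.33] [ 0.0978 -0.0001  0.0001]
```

Emit:
servo_tool([
  [[0, 3, 3.3, 0.098, 0, 0], [3, 3, 3.3, 0.098, 0, 0], [5, 3, 3.3, 0.098, 0, 0], [5, 3, 3.3, 0.098, 0, 0], [5, 3, 3.3, 0.098, 0, 0], [5, 3, 3.3, 0.098, 0, 0], [5, 3, 3.3, 0.098, 0, 0], [5, 3, 3.3, 0.098, 0, 0], [5, 3, 3.3, 0.098, 0, 0], [5, 3, 3.3, 0.098, 0, 0]],
])

```text
t: 16.28
position: [0.6025, -0.0223, 0.1475]
tcp_rot: [[-0.003, 0.864, 0.503], [-0.0, 0.503, -0.864], [-1.0, -0.002, -0.001]]
force: [0.1, 0.0, -1.2]
gripper_width: 0.0855
```

Emit:
servo_tool([
  [[5, 3, 3.3, 0.098, 0, 0], [5, 3, 3.3, 0.098, 0, 0], [5, 3, 3.3, 0.098, 0, 0], [5, 3, 3.3, 0.098, 0, 0], [5, 3, 3.3, 0.098, 0, 0], [4, 3, 3.3, 0.098, 0, 0], [0, 0, 0, 0, 0, 0], [0, 0, 0, 0, 0, 0], [0, 0, 0, 0, 0, 0], [0, 0, 0, 0, 0, 0]],
])

```text
t: 17.12
position: [0.6253, -0.036, 0.1202]
tcp_rot: [[-0.0, 0.999, -0.054], [0.0, -0.054, -0.999], [-1.0, -0.0, -0.0]]
force: [-0.0, 0.4, 0.2]
gripper_width: 0.0851
```

Run:
```python
from h import *
s=read_state();c=get_calibration('wrist'); print(s['t'],s['position'],s['q'])
plan([.6244,-.0368,.12],down(-93),1)
w=camera('wrist')[:,:,::-1];cv2.imwrite('pics/w6.png',w)
```

```text
17.1167 [ 0.6253 -0.036   0.1202] [-17.3455  38.2588  31.5523  94.4874 -23.6053  54.0443 -70.2954]
N 1 row [ 0.16 -0.89  0.81] [-0.0016 -0.0002  0.0004]
```

View pics/w6.png

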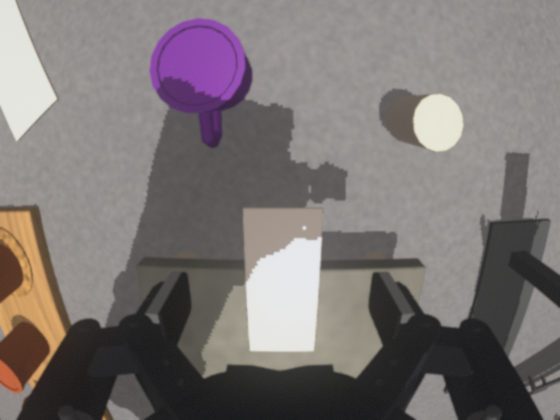

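The strip is centred between the jaws: its far end spans (243..323,208) and the shelf edge is at row 262. I'll descend and grip.

Emit:
servo_tool([
  [[5, 0, 1, 0, 0, 0], [10, 0, 0, 0, 0, 0], [12, 0, 0, 0, 0, 0], [12, 0, 0, 0, 0, 0], [12, 0, 0, 0, 0, 0], [12, 0, 0, 0, 0, 0], [10, 0, 0, 0, 0, 0], [6, 0, 0, 0, 0, 0], [1, 0, 0, 0, 0, 0], [0, 0, 0, 0, 0, 0]],
])

```text
t: 18.0
position: [0.6254, -0.0373, 0.0397]
tcp_rot: [[-0.001, 0.998, -0.056], [-0.0, -0.056, -0.998], [-1.0, -0.001, 0.0]]
force: [-0.2, 0.9, -0.4]
gripper_width: 0.0857
```

Emit:
servo_tool([
  [[0, 0, 0, 0, 0, 0], [0, 0, 0, 0, 0, 0], [0, 0, 0, 0, 0, 0], [0, 0, 0, 0, 0, 0], [0, 0, 0, 0, 0, 0], [0, 0, 0, 0, 0, 0], [0, 0, 0, 0, 0, 0], [0, 0, 0, 0, 0, 0], [0, 0, 0, 0, 0, 0], [0, 0, 0, 0, 0, 0]],
], grip=1, squeeze=40)

```text
t: 18.83
position: [0.6259, -0.0373, 0.0405]
tcp_rot: [[0.001, 0.998, -0.056], [-0.0, -0.056, -0.998], [-1.0, 0.001, 0.0]]
force: [1.3, -0.2, 3.9]
gripper_width: 0.0507
```

Emit:
servo_tool([
  [[-3, 0, 0, 0, 0, 0], [-8, 0, 0, 0, 0, 0], [-15, 0, 0, 0, 0, 0], [-20, 0, 0, 0, 0, 0], [-30, 0, 0, 0, 0, 0], [-35, 0, 0, 0, 0, 0], [-35, 0, 0, 0, 0, 0], [-30, 0, 0, 0, 0, 0], [-15, 0, 0, 0, 0, 0], [-9, 0, 0, 0, 0, 0]],
])

```text
t: 19.67
position: [0.6259, -0.0376, 0.2432]
tcp_rot: [[0.003, 0.998, -0.056], [-0.0, -0.056, -0.998], [-1.0, 0.003, 0.0]]
force: [0.1, -0.3, -0.9]
gripper_width: 0.0507
```

```bash
cat >> h.py <<'E'
def slope(yaw=-0.2):
    a=np.radians(yaw); y=np.array([.866*np.cos(a),.866*np.sin(a),.5]); y/=np.linalg.norm(y); z=np.array([np.sin(a),-np.cos(a),0]); return np.c_[np.cross(y,z),y,z]
E
python3 - <<'E'
from h import *
s=read_state(); print(s['t'],s['position'],s['force'],s['gripper_width'])
plan([.568,-.289,.238],slope(),20); print(slope())
E
```

```text
19.6667 [ 0.6259 -0.0376  0.2432] [ 0.0739 -0.3356 -0.9262] 0.050684229594682835
N 20 row [-0.4  -2.51 12.66] [-0.0026  0.0007  0.026 ]
[[ 0.5     0.866  -0.0035]
 [-0.0017 -0.003  -1.    ]
 [-0.866   0.5     0.    ]]
```

Emit:
servo_tool([
  [[-0.4, -2.5, 10, -0.0026, 0, 0.026], [-0.4, -2.5, 12.7, -0.0026, 0, 0.026], [-0.4, -2.5, 12.7, -0.0026, 0, 0.026], [-0.4, -2.5, 12.7, -0.0026, 0, 0.026], [-0.4, -2.5, 12.7, -0.0026, 0, 0.026], [-0.4, -2.5, 12.7, -0.0026, 0, 0.026], [-0.4, -2.5, 12.7, -0.0026, 0, 0.026], [-0.4, -2.5, 12.7, -0.0026, 0, 0.026], [-0.4, -2.5, 12.7, -0.0026, 0, 0.026], [-0.4, -2.5, 12.7, -0.0026, 0, 0.026]],
])

```text
t: 20.5
position: [0.5937, -0.1604, 0.2404]
tcp_rot: [[0.256, 0.966, -0.03], [-0.011, -0.029, -1.0], [-0.967, 0.256, 0.003]]
force: [-0.8, -0.2, -0.1]
gripper_width: 0.0507
```

Emit:
servo_tool([
  [[-0.4, -2.5, 14, -0.0026, 0, 0.026], [-0.4, -2.5, 14, -0.0026, 0, 0.026], [-0.4, -2.5, 14, -0.0026, 0, 0.026], [-0.4, -2.5, 14, -0.0026, 0, 0.026], [-0.4, -2.5, 14, -0.0026, 0, 0.026], [-0.4, -2.5, 14, -0.0026, 0, 0.026], [-0.4, -2.5, 13, -0.0026, 0, 0.026], [-0.4, -2.5, 12, -0.0026, 0, 0.026], [-0.4, -2.5, 11, -0.0026, 0, 0.026], [-0.4, -2.5, 8, -0.0026, 0, 0.026]],
])

```text
t: 21.33
position: [0.5665, -0.2885, 0.2358]
tcp_rot: [[0.496, 0.868, -0.007], [-0.015, -0.0, -1.0], [-0.868, 0.496, 0.013]]
force: [0.8, 0.8, -0.8]
gripper_width: 0.0509
```

Run:
```python
from h import *
s=read_state(); print(s['t'],s['position'],s['q'],np.array(s['tcp_rot']),s['gripper_width'])
plan([.568,-.289,.238],slope(),2)
c=get_calibration('wrist');w=camera('wrist')[:,:,::-1];cv2.imwrite('pics/w7.png',w)
P=np.array(s['position']);R=np.array(s['tcp_rot'])
# predicted strip corners and chute points
for a,b in((17.5,26),(17.5,-26),(-102.5,26),(-102.5,-26)): print('strip',project('wrist',P+R@np.array([-.0225,a/1e3,b/1e3]),c))
for n,sl,o in(('topL',.315,.017),('topR',.315,-.017),('baseL',.25,.017),('baseR',.25,-.017),('chL',.22,.031),('chR',.22,-.031)): print(n,project('wrist',[.3735+sl*.866,-.289+o,.03+sl*.5],c))
```

```text
21.3333 [ 0.5665 -0.2885  0.2358] [ 18.5796  19.7461  19.9288 111.0206 -45.4963  32.932  -19.0637] [[ 0.4959  0.8683 -0.0073]
 [-0.0147 -0.     -0.9999]
 [-0.8682  0.496   0.0128]] 0.05086575184110535
N 2 row [-0.59  1.2   0.25] [0.0015 0.0065 0.0023]
strip [343.5533 265.2988]
strip [218.6106 265.3944]
strip [322.39   432.3404]
strip [238.6198 432.5113]
topL [254.7366 160.6245]
topR [303.7759 160.5206]
baseL [256.6318 247.0403]
baseR [301.8592 246.7659]
chL [240.051  281.5375]
chR [318.3474 280.952 ]
```

View pics/w7.png

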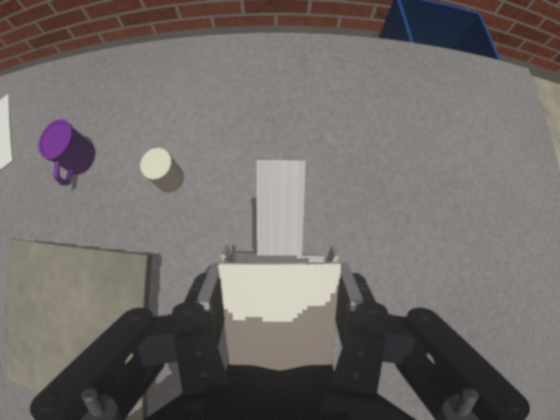

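The strip's far end is at (220..340,264), close to the prediction. The tongue is at (257..305,160), within about 1 mm of the prediction, and the prop is clear. I'll fix the small tilt and go down along the chute's normal.

Emit:
servo_tool([
  [[2, 2, 0.8, 0.003, 0.013, 0.005], [10, 0, 0, 0, 0, 0], [14, 0, 0, 0, 0, 0], [15, 0, 0, 0, 0, 0], [15, 0, 0, 0, 0, 0], [14, 0, 0, 0, 0, 0], [10, 0, 0, 0, 0, 0], [6, 0, 0, 0, 0, 0], [2, 0, 0, 0, 0, 0], [0, 0, 0, 0, 0, 0]],
])

```text
t: 22.22
position: [0.6136, -0.2883, 0.1611]
tcp_rot: [[0.5, 0.866, -0.002], [-0.001, -0.002, -1.0], [-0.866, 0.5, -0.0]]
force: [-0.2, -0.0, -0.9]
gripper_width: 0.0505
```

Run:
```python
from h import *
s=read_state(); print(s['t'],s['position'],s['force'],np.array(s['tcp_rot']))
plan([.618,-.2895,.151],slope(),1)
c=get_calibration('scene');im=camera('scene')[:,:,::-1];cv2.imwrite('pics/s8.png',cv2.resize(im[200:320,130:310],(800,533),interpolation=2))
```

```text
22.2167 [ 0.6136 -0.2883  0.1611] [-0.2317 -0.0082 -0.862 ] [[ 0.5003  0.8658 -0.002 ]
 [-0.0009 -0.0017 -1.    ]
 [-0.8658  0.5003 -0.0001]]
N 1 row [10.94 -1.26  1.21] [ 0.0013 -0.0008 -0.0004]
```

View pics/s8.png

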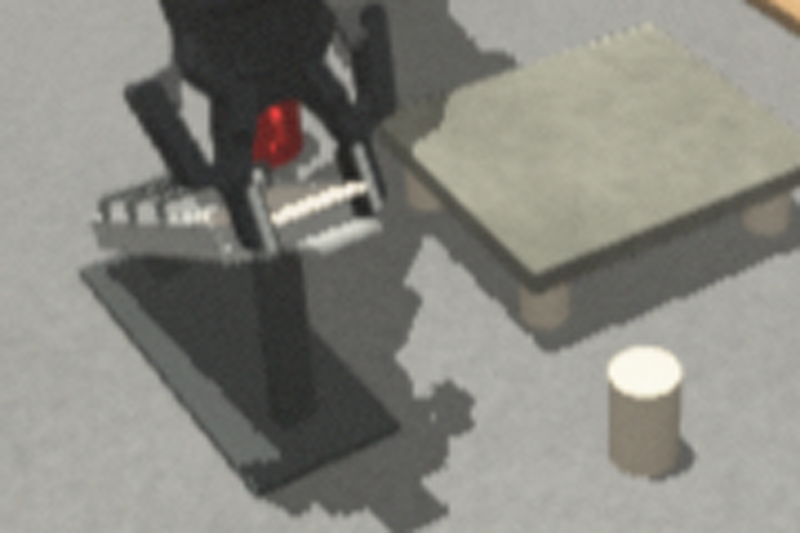

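The scene crop shows the strip held parallel just above the tongue, with the fingers either side of it (~(255,220) and (370,185)). Now the last lowering.

Emit:
servo_tool([
  [[2, 0, 1, 0, 0, 0], [3, -0.5, 0, 0, 0, 0], [2, -0.5, 0, 0, 0, 0], [1.5, 0, 0, 0, 0, 0], [1, 0, 0, 0, 0, 0], [1, 0, 0, 0, 0, 0], [0.5, 0, 0, 0, 0, 0], [0, 0, 0, 0, 0, 0], [0, 0, 0, 0, 0, 0], [0, 0, 0, 0, 0, 0]],
])

```text
t: 23.1
position: [0.618, -0.2898, 0.1517]
tcp_rot: [[0.501, 0.865, -0.003], [-0.002, -0.002, -1.0], [-0.865, 0.501, 0.0]]
force: [-0.2, -0.3, -1.1]
gripper_width: 0.0506
```

Emit:
servo_tool([
  [[0.5, 0, 0, 0, 0, 0], [0.5, 0, 0, 0, 0, 0], [0.5, 0, 0, 0, 0, 0], [0.3, 0, 0, 0, 0, 0], [0, 0, 0, 0, 0, 0], [0, 0, 0, 0, 0, 0], [0, 0, 0, 0, 0, 0], [0, 0, 0, 0, 0, 0], [0, 0, 0, 0, 0, 0], [0, 0, 0, 0, 0, 0]],
])

```text
t: 23.93
position: [0.6189, -0.2898, 0.1501]
tcp_rot: [[0.501, 0.865, -0.003], [-0.002, -0.002, -1.0], [-0.865, 0.501, 0.001]]
force: [-0.0, 0.5, -2.0]
gripper_width: 0.0507
```

Emit:
servo_tool([
  [[0, 0, 0, 0, 0, 0], [0, 0, 0, 0, 0, 0], [0, 0, 0, 0, 0, 0], [0, 0, 0, 0, 0, 0], [0, 0, 0, 0, 0, 0], [0, 0, 0, 0, 0, 0], [0, 0, 0, 0, 0, 0], [0, 0, 0, 0, 0, 0], [0, 0, 0, 0, 0, 0], [0, 0, 0, 0, 0, 0]],
], grip=-1)

```text
t: 24.77
position: [0.6189, -0.2898, 0.1501]
tcp_rot: [[0.501, 0.865, -0.003], [-0.002, -0.002, -1.0], [-0.865, 0.501, 0.001]]
force: [-0.4, 0.0, 0.5]
gripper_width: 0.0851
```

Emit:
servo_tool([
  [[-3, 0, 0, 0, 0, 0], [-10, 0, 0, 0, 0, 0], [-20, 0, 0, 0, 0, 0], [-20, 0, 0, 0, 0, 0], [-20, 0, 0, 0, 0, 0], [-20, 0, 0, 0, 0, 0], [-20, 0, 0, 0, 0, 0], [-10, 0, 0, 0, 0, 0], [-5, 0, 0, 0, 0, 0], [0, 0, 0, 0, 0, 0]],
])

```text
t: 25.6
position: [0.5547, -0.2898, 0.2622]
tcp_rot: [[0.502, 0.865, -0.003], [-0.003, -0.002, -1.0], [-0.865, 0.502, 0.001]]
force: [-0.8, 0.4, -0.1]
gripper_width: 0.0857
```

Run:
```python
from h import *
s=read_state(); print(s['t'],s['position'],s['force'],s['gripper_width'])
a=camera('scene')[:,:,::-1];w=camera('wrist')[:,:,::-1];t=camera('top')[:,:,::-1]
cv2.imwrite('pics/t9.png',t)
cv2.imwrite('pics/c9.png',np.hstack([cv2.resize(a[200:320,130:290],(400,300),interpolation=2),cv2.resize(w,(400,300))]))
```

```text
25.6 [ 0.5547 -0.2898  0.2622] [-0.7733  0.3723 -0.0844] 0.08569257931306005
```

View pics/c9.png

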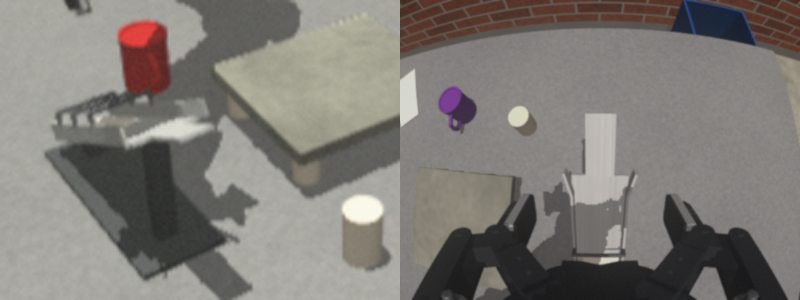

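The strip has left the tongue: the wrist view shows the tongue and upper channel empty, with the strip's end near (607,258). I'll move the arm aside and look at the stop.

Emit:
servo_tool([
  [[-10, 0, -10, 0, 0, 0], [-10, 0, -25, 0, 0, 0], [-5, 0, -35, 0, 0, 0], [0, 0, -38, 0, 0, 0], [0, 0, -38, 0, 0, 0], [0, 0, -38, 0, 0, 0], [0, 0, -38, 0, 0, 0], [0, 0, -30, 0, 0, 0], [0, 0, -15, 0, 0, 0], [0, 0, 0, 0, 0, 0]],
])

```text
t: 26.58
position: [0.5428, -0.0185, 0.2811]
tcp_rot: [[0.499, 0.867, 0.005], [0.002, 0.005, -1.0], [-0.867, 0.499, 0.0]]
force: [0.2, 0.2, -0.1]
gripper_width: 0.0855
```

Run:
```python
from h import *
s=read_state(); print(s['t'],s['position'],s['force'])
t=camera('top')[:,:,::-1];cv2.imwrite('pics/t10.png',t)
cv2.imwrite('pics/c10.png',np.hstack([cv2.resize(t[145:300,370:450],(310,600),interpolation=2),cv2.resize(t[110:310,100:230],(390,600),interpolation=2)]))
for q,sl in(('near',0),('centre',.06),('far',.12)): print(q,(project('top',[.3735+sl*.866,-.2895,.033+sl*.5])-[370,145])*3.87)
h=cv2.cvtColor(t,cv2.COLOR_BGR2HSV)
m=((h[...,0]<12)&(h[...,1]>130)&(h[...,2]>50)).astype(np.uint8); m=cv2.morphologyEx(m,cv2.MORPH_OPEN,np.ones((11,11)))
for a,c,k in blobs(m,200): print(a,c,onz('top',c,.09)[:2])
```

```text
26.5833 [ 0.5428 -0.0185  0.2811] [ 0.2078  0.1702 -0.0887]
near [128.8642 546.5775]
centre [142.1464 457.6466]
far [156.079 364.361]
605 [140.9736 189.7471] [0.5801 0.2767]
604 [135.298 240.048] [0.4751 0.2862]
652 [134.1304 293.6979] [0.3649 0.2861]
345 [356.6957 322.9681] [ 0.3034 -0.1745]
```

View pics/c10.png

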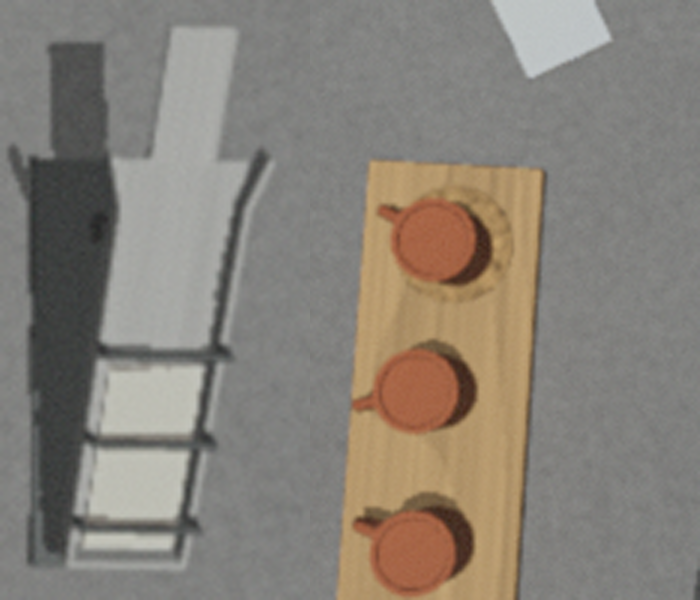

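The strip lies in the channel from row ~363 to ~548 (predicted 364..547), so it is at the stop. The mug stands on the pad and the two other mugs are unmoved.

```bash
python3 -c "
from rig import *
print(sign_off())"
```

```text
the job is handed in; nothing more can be done
None
```

The job is handed in, at about 26.6 s of the 58 s allowed; `sign_off()` gives no verdict.

**What I did:**
1. I gripped the mug across its handle and stood it upside down on the cork pad.
2. I dragged the strip about 95 mm under light fingertip pressure (8–12 N). It ended in line with the shelf and about 46 mm past its far edge.
3. I took the strip by its overhanging end, lifted it and tilted it 30°. I released it just above the tongue and it slid down by itself.

**Last checks (top camera):**
- **Strip:** in the picture it spans rows 363–548, against a predicted 364–547 for lying at the stop under the guard bars.
- **Mug:** its top measures about 4 mm from the pad's centre, and it is upright.
- **Other two mugs:** they show no visible movement. Two measurements of mug_c differed by about 2 mm, which is picture noise.
- **Prop:** I saw it still standing in place in the previous picture, but did not measure it again at the end.
- **Robot:** it was clear of everything, with the measured force near zero.

None of these checks failed or disagreed. The strip could not be seen from the top camera during the drag, because the arm hid it, so I measured the overhang afterwards from the wrist camera.

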